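# Pin the tailstock eye into the force gauge's clevis

## Robot

A 6-joint arm with a two-finger parallel gripper is mounted at the origin on the work surface. World frame = base frame: x ahead of the robot, y to its left, z up, the work surface at z = 0. Lengths are in m, angles in degrees, forces in N, time in s.
With the tool pointing down it reaches from about 0.3 to 0.85 m from the base axis. Payload 5.4 kg.
Tool frame: the origin (TCP) lies on the centre line of the jaws, within the pads' length; the fingertips stand 19 mm ahead of it and the grasp point (between the pads) is the TCP; z points along the fingers, x is the direction in which the jaws open and shut, and the axes are right-handed (so a half turn about z gives the same grasp; the last joint's range is limited). The gripper opens to 85 mm and grips with 20 to 120 N. Pads are 22 mm wide; open, the fingers measure 114 mm over their backs; the gripper's body (76 mm by 85 mm) begins 54 mm behind the grasp point. The pads swing forward as they close: fully open they stand 13 mm farther back than shut.
Start: joints at [-77.699, 9.076, 91.501, -0, 79.423, -12.038], TCP at [0.237, -0.524, 0.25] pointing down, gripper open.
Joint ranges: [-166.64, 166.64], [-54.1, 131.32], [10.49, 154.53], [-73.88, 253.88], [9.74, 151.15], [-171.62, 171.62]. Speed limits (degrees/s): [147.25, 147.25, 180, 180, 180, 180].

## Interface

Orientations are given as a 3x3 rotation matrix whose columns are the frame's x, y, z axes.
In Python, from bench import robot, imaging gives the robot as it stands.
- The arm moves only by the tool carry_out, never from a script. Its argument "targets" is a list of rows, each a list of 7 numbers: the finger opening in cm, from 0 to 8.54, then the shift along the tool's x, y, z in cm, then the turn, a rotation vector about the tool's x, y, z in rad. A call has 1 to 20 rows; each row is the pose to reach, as a shift and turn from the pose measured when the call began, along the tool's axes at that moment; what a row does not reach only later rows make up. A row lasts 1/12 s, in which the tool goes at most 41.7 mm and 7.16 degrees, less where a joint would pass 70% of its speed; a pose out of reach is approached as far as the arm can. A call with a gripper value outside its range is refused whole. The fingers move at their own pace and stop on an object; the grip force is fixed at half the most. Time passes only in rows, so rows that repeat a pose let the fingers close. It gives the time, the measured TCP pose, the force and the opening at its end, in the units of the state.
- robot.observe(): the state, without advancing time (a new reading comes with each control period).
- imaging.camera(name): name is "scene" or "top"; returns the picture (400x640x3 uint8, blue, green, red); there is no depth.
- imaging.camera_model(name): a dict with "fx", "fy", "cx", "cy" (pixels), "dist_coeffs" ([k1, k2, p1, p2, k3] as OpenCV has them; the pictures are not rectified), "R" (3x3) and "t" (3): a world point X has camera coordinates R X + t. Camera axes: x right, y down, z forward; pixel columns grow to the right and rows downward; lengths in m; the calibration is good to about 2 mm. A picture is of the moment at which its call begins. camera_model takes no time and is no camera call.
- robot.hand_in(): hands the job in, once; it reports no verdict.
The state is a dict: "t": time; "joint_pos": joint angles; "qd": joint speeds; "joint_torque": joint torques, N m; "tool_pos": TCP position; "orientation": TCP orientation; "wrist_force": force on the tool from outside, world axes, zero at the start; "ft_torque": the same for the moment, N m; "finger_gap": finger opening in m.
Only numpy, scipy, OpenCV 4.12 (cv2) and the standard library are available. Lean on these libraries where they do the work, as an engineer would, in place of code of your own. Each camera call takes 0.05 s, during which the arm holds its last target. There are 200 camera calls.

## Task

Couple the tailstock of the little pull-test stand to its force gauge: slide the tailstock up so that its eye goes between the ears of the gauge's clevis, pass the clevis pin that fits down through the upper ear, the eye and the lower ear until its collar sits flat on the upper ear, and leave it there. The gauge is delicate, so feel for the hole with light pressure: nothing may press on the clevis, nor the pin on the eye, with more than 35 N. Leave the two other pins in the rack, and the jar and the bottle, as they are.

Things in the scene. Friction and masses are not known exactly. Their poses are not given: they have to be found in the camera images.
- stand: fixed horizontal test stand on an aluminium base plate (130 x 480 mm, 20 mm high). Origin on the bench straight under the axis of the clevis hole. Its y axis is the pull axis: the grey force gauge (68 x 150 x 40 mm, top at 86 mm) lies at y +75 to +225 mm, the tailstock at -y. Turned up to 0.25 rad about z
- clevis_top (a point): centre of the hole's mouth on top of the upper ear, 91 mm above the bench; axes as the stand's, z up. Both ears have a vertical hole 11 mm in diameter with sharp edges
- slide (a joint): the tailstock's place on its rods, m: 0 is fully drawn back, grows towards the gauge, stop at 0.089. It stays where left, takes about 5 N to move. The eye's hole is in line with the clevis holes at some value from 0.067 to 0.083, not known beforehand: the (locked) eye bolt is screwed in by a length that varies. At the stop the eye's hole is 6 to 22 mm past the clevis holes
- tailstock: aluminium slide block 90 mm wide, 75 long, top 86 mm above the bench; its eye bolt points to the gauge. Origin at bench level in its front face on the pull axis; y to the gauge. The eye is a flat bar 28 mm wide, 60 to 72 mm above the bench, with a vertical 11.5 mm hole 52 to 68 mm ahead of the front face (varies); bar ends 14 mm beyond the hole and runs flat 32 mm behind it
- post_top (a point): centre of the top of the tailstock's black grip post, an upright cylinder 22 mm in diameter and 44 mm high, 40 mm behind the front face, its top 130 mm above the bench.
- clevis: steel fork 30 mm wide on the gauge's spindle. Origin on the bench under its hole axis, axes as the stand's. Two level ears reach from 15 mm before the hole axis (-y) to the slot's root 37 mm behind it. Upper ear 73 to 91 mm above the bench, slot 14 mm, lower ear 49 to 59 mm; 29 mm free below it
- pin: the steel pin that fits: 10 mm diameter, about 70 g, upright in one of the rack's holes. Origin: centre of the collar's underside, z up to the head. 52 mm shank, the last 5 mm a cone to a 6 mm flat tip; collar 20 x 4 mm; round head 16 mm diameter, 30 mm high. Let go in the upper ear on the eye's flat bar it stays standing, collar 33 mm above the ear, and sinks when the eye's hole comes under it
- thin_pin: spare pin in the rack, too thin: 7 mm diameter, head 13 mm, collar 18 mm; same lengths and origin as the pin
- thick_pin: spare pin in the rack, too thick: 13 mm diameter, head 20 mm, collar 24 mm; same lengths and origin as the pin
- rack: white plastic block, 180 x 70 mm, 60 mm high, fixed, with three holes of 14.5 mm in a row along its x axis, 58 mm apart; the pins hang in them by their collars. Origin at the centre of its underside
- jar: glass jar with a white cap, 60 mm in diameter, 85 mm high, bystander; origin at the centre of its bottom
- reagent: amber bottle with a blue cap, 72 mm in diameter, 150 mm high, bystander; origin at the centre of its bottom

How it is judged:
By the outcome, as a careful person would: the job done as asked, in the order asked, and still so for the second after the job is handed in, with the robot touching nothing.
It also fails if it takes over 72 s, if anything falls off the work surface, if the arm or the gripper's body presses on something with over 40 N, if the wrist force passes 120 N, or if a joint passes its speed limit or range.

## Working session

There is one attempt and no reset: what is moved stays moved. The work goes in short steps, Python scripts to look and compute and a tool call to move; the robot and the scene stay as the last step left them, time stands still between calls to the robot, and variables do not carry over. Pictures are saved under pics/ and viewed, about 8 in all and at most 12, crops included, and the job is handed in when it is done.

Besides the shell and the picture viewer there is one more tool, called after "Call:" as name(argument=value, ...) on one line, values as JSON. carry_out: Moves the arm, as the interface text tells. Its arguments: {"type":"object","properties":{"targets":{"type":"array","items":{"type":"array","items":{"type":"number"}}}},"required":["targets"]}

```bash
mkdir -p pics; ls; python3 - <<'E'
from bench import robot, imaging
import cv2
s=robot.observe(); print(s)
for n in("top","scene"):
    cv2.imwrite(f"pics/{n}0.png",imaging.camera(n)); m=imaging.camera_model(n); print(n,m)
E
```

```text
pics
{'t': 0.0, 'joint_pos': array([-7.77008515e+01,  9.11202039e+00,  9.15747654e+01, -1.17267882e-03,
        7.94252028e+01, -1.20388627e+01]), 'qd': array([ 0.11165641, -0.01606262, -0.07731713,  0.00980455, -0.04191215,
        0.04611918]), 'joint_torque': array([-1.64573198e-04, -3.96000516e+01, -3.31427515e+01, -2.84085427e-04,
        8.37284373e-03, -1.05440699e-05]), 'tool_pos': array([ 0.23680506, -0.52332182,  0.24930041]), 'orientation': array([[ 4.12121934e-01, -9.11128598e-01, -4.36011752e-04],
       [-9.11126688e-01, -4.12121982e-01,  1.90542256e-03],
       [-1.91577501e-03, -3.88004487e-04, -9.99998090e-01]]), 'wrist_force': array([ 0.20675419, -0.33990621,  0.11572594]), 'ft_torque': array([ 0.0053257 , -0.03048443,  0.02186891]), 'finger_gap': 0.08549327454793455}
top {'fx': 374.22105662320314, 'fy': 374.22105662320314, 'cx': 311.0702159182907, 'cy': 200.3712229047137, 'dist_coeffs': array([-0.0097243,  0.       ,  0.       ,  0.       ,  0.       ]), 'R': array([[ 0.02287534, -0.9993209 ,  0.02888692],
       [-0.98599928, -0.0273254 , -0.16449544],
       [ 0.16517308, -0.02471959, -0.98595476]]), 't': array([0.02321086, 0.57870529, 1.04245136])}
scene {'fx': 507.8946709297006, 'fy': 507.8946709297006, 'cx': 317.14595270355494, 'cy': 198.88047557051647, 'dist_coeffs': array([-0.05012357,  0.        ,  0.        ,  0.        ,  0.        ]), 'R': array([[-0.73502837,  0.67799212,  0.00774414],
       [ 0.49956621,  0.54924404, -0.66989894],
       [-0.45843963, -0.48852601, -0.74241191]]), 't': array([ 0.38415107, -0.21719898,  1.85348824])}
```

View pics/top0.png

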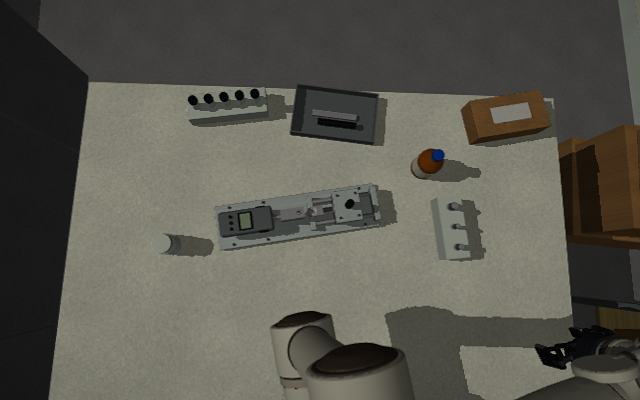

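View pics/scene0.png

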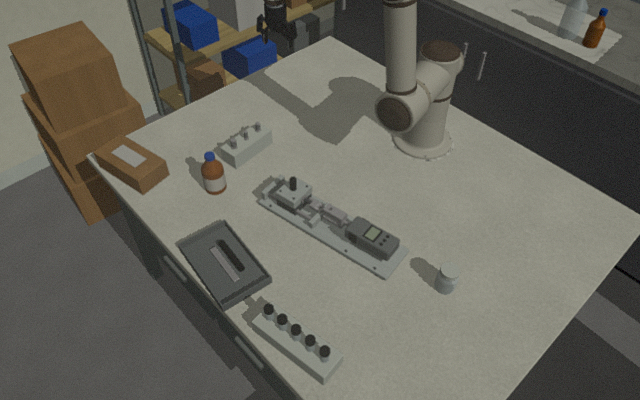

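The top view shows the stand centred near (300,216), with the gauge at (245,220) and the post at (350,204). The rack is at (456,228) with heads at about (456,207), (460,226) and (463,246); the bottle is at (430,163) and the jar at (170,243). The scene view agrees. I'll enlarge both.

```bash
cat > h.py <<'E'
import numpy as np, cv2
from bench import robot, imaging
def avg(n,k=4): return np.mean([imaging.camera(n).astype(float) for _ in range(k)],0).clip(0,255).astype(np.uint8)
def KD(n):
    m=imaging.camera_model(n); return np.array([[m['fx'],0,m['cx']],[0,m['fy'],m['cy']],[0,0,1]]),m['dist_coeffs'],np.array(m['R']),np.array(m['t'])
def ray(n,px):
    K,D,R,t=KD(n); u=cv2.undistortPoints(np.array([[px]],float),K,D)[0,0]
    return -R.T@t, R.T@np.array([u[0],u[1],1])
def onz(n,px,z):
    c,d=ray(n,px); return c+d*(z-c[2])/d[2]
def proj(n,X):
    K,D,R,t=KD(n); return cv2.projectPoints(np.atleast_2d(np.array(X,float)),cv2.Rodrigues(R)[0],t,K,D)[0][:,0]
def crop(img,x,y,w,h,s,step=10):
    c=cv2.resize(img[y:y+h,x:x+w],None,fx=s,fy=s,interpolation=cv2.INTER_CUBIC); c=cv2.convertScaleAbs(c,alpha=1.4)
    for i in range(0,w,step):
        cv2.line(c,(i*s,0),(i*s,4),(0,0,255),1)
        if i%20==0: cv2.putText(c,str(x+i),(i*s+2,12),0,.32,(0,0,255),1)
    for j in range(step,h,step):
        cv2.line(c,(0,j*s),(4,j*s),(0,0,255),1); cv2.putText(c,str(y+j),(5,j*s+3),0,.32,(0,0,255),1)
    return c
E
python3 - <<'E'
from h import *
T=avg("top");S=avg("scene")
np.save("T.npy",T);np.save("S.npy",S)
a=crop(T,210,178,180,75,4)
b=np.hstack([crop(T,428,188,60,75,4), crop(S,215,115,65,75,4)])
cv2.imwrite("pics/c1.png",np.vstack([a[:, :720],np.pad(b,((0,0),(0,720-b.shape[1]),(0,0)))]))
cv2.imwrite("pics/c2.png",crop(S,250,170,165,110,4))
E
```

```text
(no output)
```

View pics/c1.png

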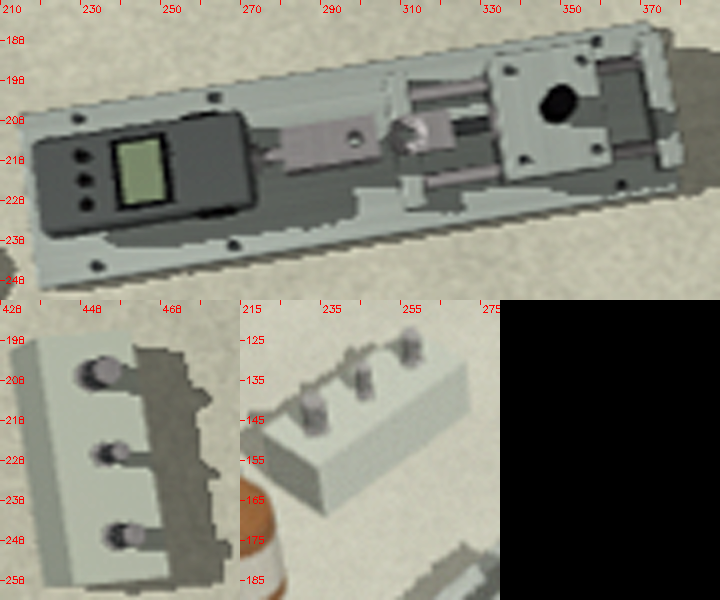

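View pics/c2.png

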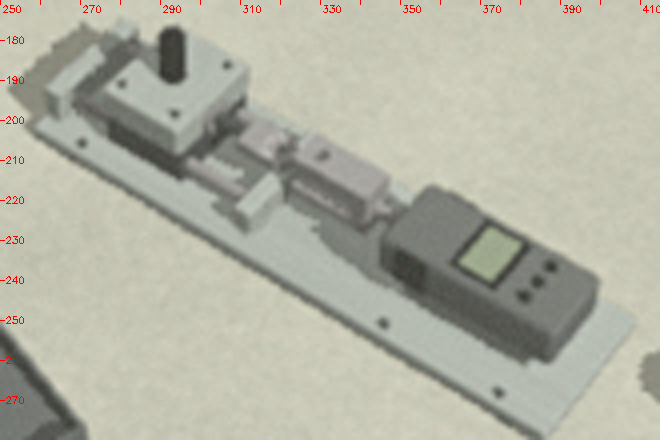

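Top view: clevis hole at about (298.8,212.7), post top (349.5,204). Head widths make the pin at the image top thick, the middle one thin, and the bottom one (head top ~(461.2,247)) the fitting pin. Scene view: hole at (330.5,208.7), post top (293,178).

```bash
python3 - <<'E'
from h import *
p=lambda *a:print(*[np.round(x,4) if not isinstance(x,str) else x for x in a])
for n in("top","scene"): c,_=ray(n,(300,200)); p(n,c)
h1=onz("top",(298.75,212.75),.091);h2=onz("scene",(330.5,208.75),.091);p("hole",h1,h2)
q1=onz("top",(349.5,204),.130);q2=onz("scene",(293,178),.130);p("post",q1,q2)
d=h1-q1;p("dist",np.linalg.norm(d[:2]),"yaw of stand y",np.arctan2(d[1],d[0]))
# plate edge long edges, z=.02: top-left edges in top view
for e in([(215.5,206.5),(371,183.5)],[(220.5,249.5),(379,225.5)]):
    A,B=[onz("top",x,.02) for x in e]; p("edge",A,B,np.degrees(np.arctan2((A-B)[1],(A-B)[0])),np.linalg.norm(A-B))
print('clevis angle')
# rack corners top z=.06
for c in[(438,197),(460.5,196),(446,259.5+0),(470.5,257)]: p("rack",onz("top",c,.06))
for hd in[(454.5,205.5),(457.5,226),(461.2,247)]: p("head top",onz("top",hd,.092))
for hd in[(233.5,140),(245.5,133),(257.7,124)]: p("scene head top",onz("scene",hd,.092))
E
```

```text
top [0.3979 0.0648 1.1223]
scene [1.2406 0.7643 1.2276]
hole [0.5349 0.0723 0.091 ] [0.5362 0.072  0.091 ]
post [ 0.5571 -0.0638  0.13  ] [ 0.5592 -0.0695  0.13  ]
dist 0.138 yaw of stand y 1.7325
edge [0.5563 0.3196 0.02  ] [ 0.6393 -0.143   0.02  ] 100.1706 0.4699
edge [0.4306 0.297  0.02  ] [ 0.5125 -0.1664  0.02  ] 100.0212 0.4706
clevis angle
rack [ 0.5961 -0.3318  0.06  ]
rack [ 0.6009 -0.3985  0.06  ]
rack [ 0.4163 -0.3488  0.06  ]
rack [ 0.4249 -0.4198  0.06  ]
head top [ 0.567  -0.3661  0.092 ]
head top [ 0.5092 -0.3723  0.092 ]
head top [ 0.451  -0.3803  0.092 ]
scene head top [ 0.5667 -0.3684  0.092 ]
scene head top [ 0.5149 -0.37    0.092 ]
scene head top [ 0.4545 -0.3797  0.092 ]
```

```bash
cat >> h.py <<'E'
from scipy.spatial.transform import Rotation as Ro
def plan(*tg,ang=-79.9):
    "world targets -> shifts (cm) and turn (rad) in the present tool frame, tool straight down, tool x at ang"
    s=robot.observe();R=np.array(s['orientation']);p=np.array(s['tool_pos']);a=np.radians(ang)
    x=np.array([np.cos(a),np.sin(a),0]);z=np.array([0,0,-1.]);G=np.column_stack([x,np.cross(z,x),z])
    rv=Ro.from_matrix(R.T@G).as_rotvec()
    print("t",round(s['t'],2),"pos",p.round(4),"F",np.round(s['wrist_force'],1),"gap",round(s['finger_gap'],4))
    for w in tg: print(w,"->",(R.T@(np.array(w)-p)*100).round(2),rv.round(3))
E
python3 - <<'E'
from h import *
u=np.array([-np.sin(np.radians(10.1)),np.cos(np.radians(10.1))]);h=np.array([.5355,.0722])
for n,px in(("top",(313,211.3)),): e=onz(n,px,.072); print("eye",e,(e[:2]-h)@u)
for px in((308.2,212),(323.7,209.7)): e=onz("top",px,.072); print("bar",e,(e[:2]-h)@u)
for px in((333.5,207)): pass
f=[onz("top",px,.086) for px in((332.2,192),(336,223))]; print("front face",[(e[:2]-h)@u for e in f])
T=np.load("T.npy");g=T.max(2)[195:215,338:362].astype(np.uint8);m=(g<45).astype(np.uint8)
n,l,st,c=cv2.connectedComponentsWithStats(m);print(st,c+[338,195])
q=onz("top",(c[1:]+[338,195])[st[1:,4].argmax()],.108);print("post",q,(q[:2]-h)@u)
plan((.5600,-.067,.20),(.5600,-.067,.116))
E
```

```text
eye [0.54261209 0.03225731 0.072     ] -0.04057093268478342
bar [0.54024789 0.04580695 0.072     ] -0.026816660652839292
bar [0.54800702 0.00198768 0.072     ] -0.07131756506080436
front face [np.float64(-0.10190280125716449), np.float64(-0.0981603535258898)]
[[  0   0  24  20 409]
 [  7   4  10  10  70]
 [ 21  19   1   1   1]] [[349.49144254 204.62102689]
 [349.41428571 203.65714286]
 [359.         214.        ]]
post [ 0.56156979 -0.06645447  0.108     ] -0.14107753655878677
t 0.5 pos [ 0.2369 -0.5239  0.2503] F [-0.4 -0.6  0.4] gap 0.0857
(0.56, -0.067, 0.2) -> [-28.31 -48.26   5.03] [0.    0.    0.248]
(0.56, -0.067, 0.116) -> [-28.31 -48.26  13.43] [0.    0.    0.248]
```

Call:
carry_out(targets=[[5,-28.3,-48.3,5,0,0,0.248],[5,-28.3,-48.3,5,0,0,0.248],[5,-28.3,-48.3,5,0,0,0.248],[5,-28.3,-48.3,5,0,0,0.248],[5,-28.3,-48.3,5,0,0,0.248],[5,-28.3,-48.3,5,0,0,0.248],[5,-28.3,-48.3,5,0,0,0.248],[5,-28.3,-48.3,5,0,0,0.248],[5,-28.3,-48.3,5,0,0,0.248],[5,-28.3,-48.3,5,0,0,0.248],[5,-28.3,-48.3,5,0,0,0.248],[5,-28.3,-48.3,5,0,0,0.248],[5,-28.3,-48.3,5,0,0,0.248],[5,-28.3,-48.3,5,0,0,0.248],[5,-28.3,-48.3,5,0,0,0.248],[5,-28.3,-48.3,5,0,0,0.248],[5,-28.3,-48.3,5,0,0,0.248],[5,-28.3,-48.3,5,0,0,0.248]])

```text
t: 2.0
tool_pos: [0.56, -0.0681, 0.2005]
orientation: [[0.174, -0.985, 0.0], [-0.985, -0.174, -0.0], [0.0, 0.0, -1.0]]
wrist_force: [-0.2, -1.0, 0.6]
finger_gap: 0.0501
```

```bash
python3 - <<'E'
from h import *
plan((.5605,-.067,.117))
T=avg("top",2);S=avg("scene",2)
cv2.imwrite("pics/d1.png",np.hstack([crop(T,300,160,90,75,4),crop(S,250,140,90,75,4)]))
E
```

```text
t 2.0 pos [ 0.56   -0.0681  0.2005] F [-0.2 -1.   0.6] gap 0.0501
(0.5605, -0.067, 0.117) -> [-0.11 -0.07  8.35] [ 0.    -0.    -0.001]
```

View pics/d1.png

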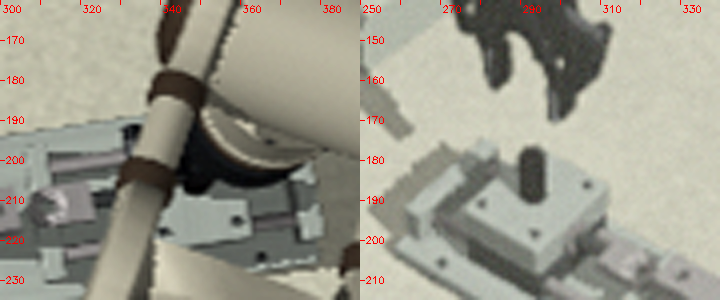

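The scene view shows the open fingers at (281,155) and (299,163), straddling the post below at (292,178). Next I descend and grip.

Call:
carry_out(targets=[[5,-0.1,-0.05,2.5,0,0,0],[5,-0.1,-0.05,5,0,0,0],[5,-0.1,-0.05,7,0,0,0],[5,-0.1,-0.05,8.3,0,0,0],[5,-0.1,-0.05,8.3,0,0,0],[2,-0.1,-0.05,8.3,0,0,0],[1.5,-0.1,-0.05,8.3,0,0,0],[1.5,-0.1,-0.05,8.3,0,0,0],[1.5,-0.1,-0.05,8.3,0,0,0],[1.5,-0.1,-0.05,8.3,0,0,0],[1.5,-0.1,-0.05,8.3,0,0,0]])

```text
t: 3.12
tool_pos: [0.5616, -0.0671, 0.1195]
orientation: [[0.174, -0.985, 0.003], [-0.985, -0.174, -0.001], [0.002, -0.003, -1.0]]
wrist_force: [-2.0, 0.0, 6.6]
finger_gap: 0.0202
```

Call:
carry_out(targets=[[1.5,-0.3,0,-0.1,0,0,0],[1.5,-0.7,0,-0.1,0,0,0],[1.5,-1.1,0,-0.1,0,0,0],[1.5,-1.5,0,-0.1,0,0,0],[1.5,-1.9,0,-0.1,0,0,0],[1.5,-2.3,0,-0.1,0,0,0],[1.5,-2.7,0,-0.1,0,0,0],[1.5,-3.1,0,-0.1,0,0,0],[1.5,-3.4,0,-0.1,0,0,0],[1.5,-3.4,0,-0.1,0,0,0]])

```text
t: 3.95
tool_pos: [0.5555, -0.0337, 0.1196]
orientation: [[0.175, -0.985, 0.003], [-0.985, -0.175, -0.002], [0.002, -0.003, -1.0]]
wrist_force: [3.8, -2.9, -8.6]
finger_gap: 0.0198
```

Call:
carry_out(targets=[[5,-3.4,0,-0.1,0,0,0],[5,0,0,0,0,0,0]])

```text
t: 4.12
tool_pos: [0.5541, -0.028, 0.1189]
orientation: [[0.184, -0.983, 0.001], [-0.983, -0.184, -0.003], [0.003, -0.001, -1.0]]
wrist_force: [5.9, 12.1, -5.4]
finger_gap: 0.0436
```

I mis-wrote that call: I wrote the shift as if from the old pose, which nudged the tool forward while it was opening. I'll rise clear and check where the tailstock is.

Call:
carry_out(targets=[[5,0,0,0,0,0,0],[5,0,0,-3,0,0,0],[5,0,0,-6,0,0,0],[5,0,0,-10,0,0,0],[5,0,0,-10,0,0,0]])

```text
t: 4.53
tool_pos: [0.5584, -0.0285, 0.2284]
orientation: [[0.184, -0.983, 0.016], [-0.983, -0.184, -0.006], [0.009, -0.015, -1.0]]
wrist_force: [1.6, -1.6, 2.1]
finger_gap: 0.0497
```

```bash
python3 - <<'E'
from h import *
plan((.452,-.3805,.219),(.452,-.3805,.15),(.452,-.3805,.086))
T=avg("top",2);S=avg("scene",3);np.save("S2.npy",S)
cv2.imwrite("pics/e1.png",crop(S,255,160,110,80,6))
E
```

```text
t 4.53 pos [ 0.5584 -0.0285  0.2284] F [ 1.6 -1.6  2.1] gap 0.0497
(0.452, -0.3805, 0.219) -> [32.64 16.94  0.99] [-0.015 -0.009  0.008]
(0.452, -0.3805, 0.15) -> [32.57 17.05  7.89] [-0.015 -0.009  0.008]
(0.452, -0.3805, 0.086) -> [32.51 17.14 14.29] [-0.015 -0.009  0.008]
```

View pics/e1.png

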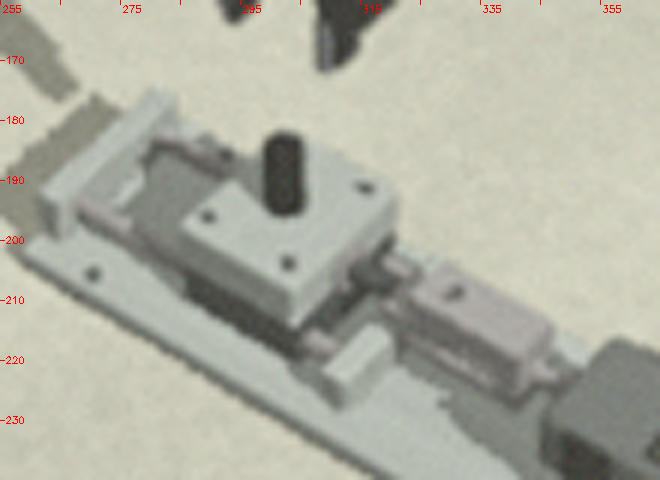

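The eye now sits between the ears, and the post is at about (302,188). I'll measure how far it travelled, and then go to the pin.

```bash
python3 - <<'E'
from h import *
u=np.array([-np.sin(np.radians(10.1)),np.cos(np.radians(10.1))]);h=np.array([.5355,.0722])
r=[]
for f,(x,y) in(("S.npy",(282,174)),("S2.npy",(292,179))):
    g=np.load(f).max(2)[y:y+20,x:x+20];n,l,st,c=cv2.connectedComponentsWithStats((g<70).astype(np.uint8))
    i=1+st[1:,4].argmax();q=onz("scene",c[i]+[x,y],.108);print(st[i],c[i]+[x,y],q,(q[:2]-h)@u);r.append((q[:2]-h)@u)
print(r[1]-r[0])
E
```

```text
[ 8  3  6 14 79] [292.51898734 183.41772152] [ 0.56174913 -0.06968604  0.108     ] -0.14429047978224557
[ 7  4  7 13 77] [301.68831169 189.02597403] [ 0.55660222 -0.03329126  0.108     ] -0.10755710973415396
0.036733370048091615
```

Call:
carry_out(targets=[[5,32.6,17,1,-0.015,-0.009,0.008],[5,32.6,17,1,-0.015,-0.009,0.008],[5,32.6,17,1,-0.015,-0.009,0.008],[5,32.6,17,1,-0.015,-0.009,0.008],[5,32.6,17,1,-0.015,-0.009,0.008],[5,32.6,17,1,-0.015,-0.009,0.008],[5,32.6,17,1,-0.015,-0.009,0.008],[5,32.6,17,1,-0.015,-0.009,0.008],[5,32.6,17,1,-0.015,-0.009,0.008],[5,32.6,17,1,-0.015,-0.009,0.008],[5,32.6,17,1,-0.015,-0.009,0.008],[5,32.6,17,1,-0.015,-0.009,0.008],[5,32.6,17,1,-0.015,-0.009,0.008]])

```text
t: 5.87
tool_pos: [0.4461, -0.3775, 0.2075]
orientation: [[0.177, -0.984, -0.018], [-0.984, -0.177, 0.006], [-0.009, 0.017, -1.0]]
wrist_force: [0.9, -0.1, 0.3]
finger_gap: 0.0497
```

```bash
python3 - <<'E'
from h import *
plan((.452,-.3805,.12),(.452,-.3805,.088))
T=avg("top",2);S=avg("scene",3)
cv2.imwrite("pics/f1.png",np.hstack([crop(T,425,185,60,80,5),crop(S,210,90,80,80,5)]))
E
```

```text
t 5.87 pos [ 0.4461 -0.3775  0.2075] F [ 0.9 -0.1  0.3] gap 0.0497
(0.452, -0.3805, 0.12) -> [ 0.48 -0.68  8.73] [0.017 0.009 0.002]
(0.452, -0.3805, 0.088) -> [ 0.51 -0.73 11.93] [0.017 0.009 0.002]
```

View pics/f1.png

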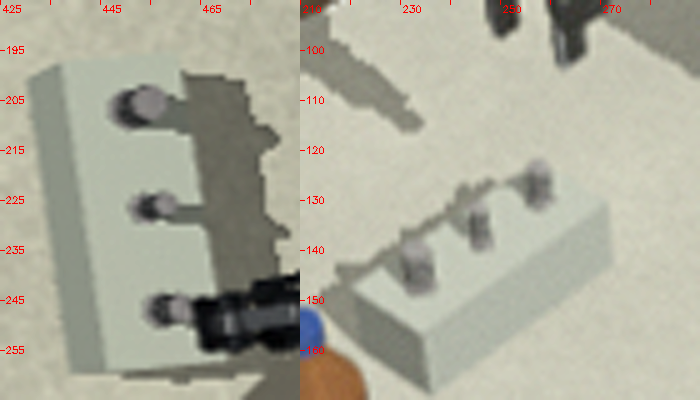

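Both views show the three pins as measured, with the fitting pin at top (459,247) and scene (257.5,126). The fingers are above it. Descend and grip.

Call:
carry_out(targets=[[5,0.5,-0.7,2,0.017,0.009,0.002],[5,0.5,-0.7,4,0.017,0.009,0.002],[5,0.5,-0.7,6,0.017,0.009,0.002],[5,0.5,-0.7,8,0.017,0.009,0.002],[5,0.5,-0.73,10,0.017,0.009,0.002],[5,0.5,-0.73,11.4,0.017,0.009,0.002],[5,0.5,-0.73,11.9,0.017,0.009,0.002],[5,0.5,-0.73,11.9,0.017,0.009,0.002],[2.5,0.5,-0.73,11.9,0.017,0.009,0.002],[1,0.5,-0.73,11.9,0.017,0.009,0.002],[0.8,0.5,-0.73,11.9,0.017,0.009,0.002],[0.8,0.5,-0.73,11.9,0.017,0.009,0.002],[0.8,0.5,-0.73,11.9,0.017,0.009,0.002],[0.8,0.5,-0.73,11.9,0.017,0.009,0.002]])

```text
t: 7.28
tool_pos: [0.4531, -0.3822, 0.091]
orientation: [[0.175, -0.985, 0.003], [-0.985, -0.175, -0.004], [0.004, -0.002, -1.0]]
wrist_force: [0.7, 0.4, 6.4]
finger_gap: 0.0136
```

Gap 13.6 mm (the 22 mm post read 20) matches the 16 mm head. Lift.

Call:
carry_out(targets=[[0.8,0,0,-1,0,0,0],[0.8,0,0,-3,0,0,0],[0.8,0,0,-5,0,0,0],[0.8,0,0,-8,0,0,0],[0.8,0,0,-11,0,0,0],[0.8,0,0,-14.5,0,0,0],[0.8,0,0,-14.5,0,0,0],[0.8,0,0,-14.5,0,0,0]])

```text
t: 7.95
tool_pos: [0.4537, -0.3829, 0.2396]
orientation: [[0.175, -0.985, 0.007], [-0.985, -0.175, -0.009], [0.01, -0.005, -1.0]]
wrist_force: [-0.0, -0.1, -0.6]
finger_gap: 0.0133
```

```bash
python3 - <<'E'
from h import *
plan((.5355,.0722,.235))
S=avg("scene",3)
p=robot.observe()['tool_pos'];x,y=proj("scene",p)[0];print(x,y)
cv2.imwrite("pics/g1.png",crop(S,int(x)-45,int(y)-35,90,85,7))
for dz in(-.031,-.083):print(proj("scene",p+[0,0,dz]))
E
```

```text
t 7.95 pos [ 0.4537 -0.3829  0.2396] F [-0.  -0.1 -0.6] gap 0.0133
(0.5355, 0.0722, 0.235) -> [-43.38 -16.03   0.11] [-0.005 -0.01  -0.   ]
254.69142074700227 89.69100837168814
[[255.45311935  97.40511565]]
[[256.68919647 109.89691193]]
```

View pics/g1.png

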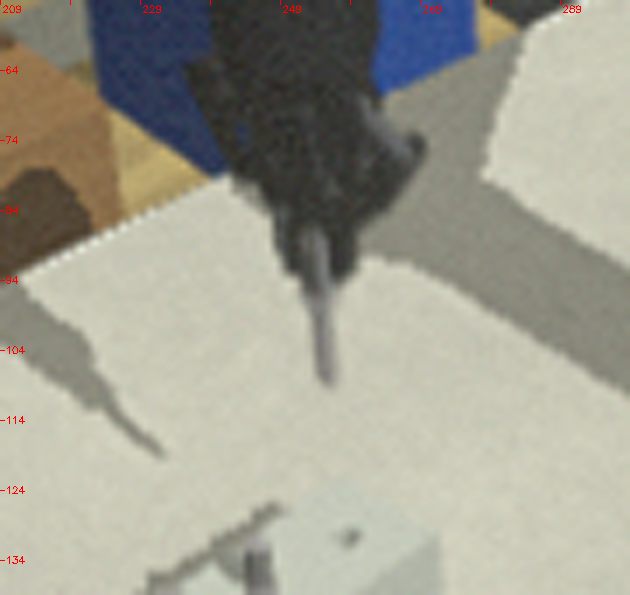

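The pin is held upright with its tip at about (255.6,109) and the predicted tip at (256.7,109.9). Its hole at (259,131) is empty. I'll carry it over the clevis and compare tip and hole in the same picture.

Call:
carry_out(targets=[[0.8,-43.4,-16,0.2,-0.005,-0.01,0],[0.8,-43.4,-16,0.2,-0.005,-0.01,0],[0.8,-43.4,-16,0.2,-0.005,-0.01,0],[0.8,-43.4,-16,0.2,-0.005,-0.01,0],[0.8,-43.4,-16,0.2,-0.005,-0.01,0],[0.8,-43.4,-16,0.2,-0.005,-0.01,0],[0.8,-43.4,-16,0.2,-0.005,-0.01,0],[0.8,-43.4,-16,0.2,-0.005,-0.01,0],[0.8,-43.4,-16,0.2,-0.005,-0.01,0],[0.8,-43.4,-16,0.2,-0.005,-0.01,0],[0.8,-43.4,-16,0.2,-0.005,-0.01,0],[0.8,-43.4,-16,0.2,-0.005,-0.01,0],[0.8,-43.4,-16,0.2,-0.005,-0.01,0],[0.8,-43.4,-16,0.2,-0.005,-0.01,0],[0.8,-43.4,-16,0.2,-0.005,-0.01,0],[0.8,-43.4,-16,3,-0.005,-0.01,0],[0.8,-43.4,-16,4.5,-0.005,-0.01,0],[0.8,-43.4,-16,4.5,-0.005,-0.01,0],[0.8,-43.4,-16,4.5,-0.005,-0.01,0],[0.8,-43.4,-16,4.5,-0.005,-0.01,0]])

```text
t: 9.77
tool_pos: [0.5343, 0.0733, 0.1899]
orientation: [[0.174, -0.985, -0.004], [-0.985, -0.174, 0.007], [-0.008, 0.003, -1.0]]
wrist_force: [0.2, -0.1, -0.5]
finger_gap: 0.0137
```

```bash
python3 - <<'E'
from h import *
plan((.5355,.0722,.175))
S=avg("scene",4);T=avg("top",1)
p=robot.observe()['tool_pos']
for dz in(-.019,-.031,-.083):print(proj("scene",p+[0,0,dz]),proj("top",p+[0,0,dz]))
print(proj("scene",[.5355,.0722,.091]))
a=crop(S,295,165,75,65,8); b=crop(T,280,185,40,50,4)
b=np.pad(b,((0,a.shape[0]-b.shape[0]),(0,0),(0,0)))
cv2.imwrite("pics/k1.png",np.hstack([a,b]))
E
```

```text
t 9.77 pos [0.5343 0.0733 0.1899] F [ 0.2 -0.1 -0.5] gap 0.0137
(0.5355, 0.0722, 0.175) -> [ 0.14 -0.11  1.49] [ 0.003  0.008 -0.002]
[[332.2852036 190.4395039]] [[297.91743764 208.87568922]]
[[332.16014681 193.29821558]] [[297.94408449 209.53195591]]
[[331.63495425 205.2920429 ]] [[298.0524429  212.20043518]]
[[330.7098097  208.67006339]]
```

View pics/k1.png

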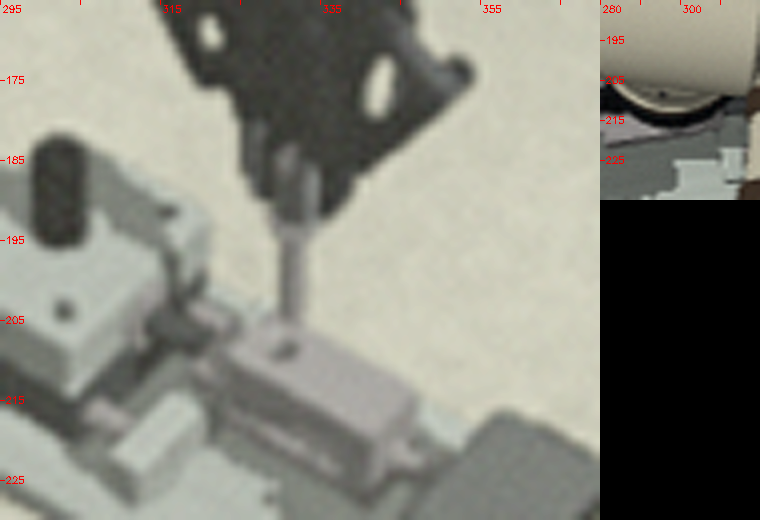

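In this view the clevis hole is at (330.75,208.75) and the pin axis at x≈331.2, against 331.7 predicted. A sub-pixel profile of the shank will refine this.

```bash
python3 - <<'E'
from h import *
S=avg("scene",6).astype(float).mean(2);p=robot.observe()['tool_pos']
Rt=np.array(robot.observe()['orientation'])
for r in range(196,205):
    row=S[r,322:342];bg=np.median(row);w=np.clip(bg-12-row,0,None);w[:5]=0;w[14:]=0
    # predicted axis x at this row
    zz=[p+Rt@[0,0,k] for k in np.linspace(.02,.085,40)];q=proj("scene",zz);px=np.interp(r,q[:,1],q[:,0])
    print(r,row[4:15].astype(int),round((w*np.arange(322,342)).sum()/max(w.sum(),1),2),round(px,2))
print(S[204:214,324:338].astype(int))
E
```

```text
196 [136 142 141 133 104  77  95 114 136 138 139] 331.29 332.37
197 [137 139 141 134 105  80  96 118 138 140 140] 331.25 332.34
198 [135 139 142 132 104  80  98 118 140 143 141] 331.23 332.31
199 [136 137 141 132 100  78  99 120 142 143 142] 331.14 332.28
200 [138 137 139 132 101  82 100 118 140 141 140] 331.17 332.25
201 [140 137 138 130  98  83 101 120 138 139 142] 331.08 332.21
202 [132 132 141 130  99  82 101 123 140 140 141] 330.98 332.18
203 [123 130 132 120  92  85 100 122 142 141 141] 330.89 332.15
204 [129 121 108 112  93  84 103 125 140 143 141] 330.65 332.12
[[101 116 129 121 108 112  93  84 103 125 140 143 141 139]
 [ 88 106 123 109 100 116 105  91 106 125 140 142 141 141]
 [ 86 103 121 115 115 125 119 108 115 121 128 135 139 141]
 [ 97 112 119 119 121 121 105 102 113 119 119 122 128 137]
 [116 121 119 118 114 106  85  78 103 120 119 117 119 125]
 [114 122 122 118 109  92  83  88 107 120 119 119 120 120]
 [ 90 106 116 121 116 108 107 112 118 120 119 119 122 119]
 [ 73  84  94 107 118 121 122 121 120 120 121 118 120 118]
 [ 72  72  74  82  94 107 116 121 121 120 121 119 117 119]
 [ 72  71  73  71  75  81  96 113 120 121 119 121 118 119]]
```

```bash
python3 - <<'E'
from h import *
plan((.5339,.0720,.178))
E
```

```text
t 10.32 pos [0.5337 0.0744 0.1889] F [ 0.6 -1.2 -1. ] gap 0.014
(0.5339, 0.072, 0.178) -> [0.25 0.01 1.09] [ 0.004  0.008 -0.   ]
```

Call:
carry_out(targets=[[0.8,0.1,0,0.4,0.004,0.008,0],[0.8,0.18,0,0.8,0.004,0.008,0],[0.8,0.18,0,1.1,0.004,0.008,0],[0.8,0.18,0,1.1,0.004,0.008,0],[0.8,0.18,0,1.1,0.004,0.008,0]])

```text
t: 10.73
tool_pos: [0.5336, 0.0727, 0.1773]
orientation: [[0.175, -0.985, -0.001], [-0.985, -0.175, 0.0], [-0.001, 0.001, -1.0]]
wrist_force: [-0.6, 0.2, -1.3]
finger_gap: 0.0142
```

```bash
python3 - <<'E'
from h import *
plan((.5339,.0720,.170))
S=avg("scene",6);G=S.astype(float).mean(2)
print(G[198:213,324:338].astype(int))
E
```

```text
t 10.73 pos [0.5336 0.0727 0.1773] F [-0.6  0.2 -1.3] gap 0.0142
(0.5339, 0.072, 0.17) -> [ 0.08 -0.02  0.73] [ 0.001  0.001 -0.   ]
[[140 135 135 139 139 117  76  90 107 129 146 142 142 140]
 [140 136 138 139 141 123  76  91 107 129 144 145 141 141]
 [139 138 139 137 140 120  78  89 110 128 140 140 140 140]
 [136 135 140 138 138 119  76  92 112 129 138 138 140 140]
 [133 136 130 133 142 122  77  93 112 131 140 139 141 141]
 [119 128 123 132 133 113  77  95 113 132 140 142 141 138]
 [ 97 117 128 121 105  87  74  96 113 133 140 142 139 139]
 [ 89 103 116  98  80  75  76  98 109 128 140 143 142 140]
 [ 87 104 114 102  83  72  79  99 106 116 129 133 138 141]
 [ 96 113 121 117  98  71  77  95 106 116 118 123 128 138]
 [116 122 121 120 108  87  80  81 103 119 119 117 120 125]
 [115 120 120 120 108  89  82  89 107 119 120 119 119 120]
 [ 89 107 118 121 117 110 108 111 117 121 119 120 119 119]
 [ 74  82  95 107 118 120 120 121 119 119 118 122 120 118]
 [ 72  71  73  84  93 105 115 122 121 120 120 119 117 118]]
```

Call:
carry_out(targets=[[0.8,0.08,-0.05,0.1,0,0,0],[0.8,0.08,-0.05,0.2,0,0,0],[0.8,0.08,-0.05,0.3,0,0,0],[0.8,0.08,-0.05,0.4,0,0,0],[0.8,0.08,-0.05,0.5,0,0,0],[0.8,0.08,-0.05,0.6,0,0,0],[0.8,0.08,-0.05,0.6,0,0,0]])

```text
t: 11.62
tool_pos: [0.5345, 0.072, 0.1718]
orientation: [[0.175, -0.985, -0.0], [-0.985, -0.175, 0.0], [-0.0, 0.0, -1.0]]
wrist_force: [0.2, 0.7, 0.1]
finger_gap: 0.0138
```

Call:
carry_out(targets=[[0.8,0,0,0.1,0,0,0],[0.8,0,0,0.2,0,0,0],[0.8,0,0,0.3,0,0,0],[0.8,0,0,0.4,0,0,0],[0.8,0,0,0.4,0,0,0]])

```text
t: 12.03
tool_pos: [0.5349, 0.0718, 0.1679]
orientation: [[0.175, -0.985, 0.001], [-0.985, -0.175, -0.0], [0.0, -0.0, -1.0]]
wrist_force: [1.7, -2.1, -0.4]
finger_gap: 0.014
```

Call:
carry_out(targets=[[0.8,0.04,-0.02,0.1,0,0,0],[0.8,0.07,-0.04,0.2,0,0,0],[0.8,0.07,-0.04,0.3,0,0,0],[0.8,0.07,-0.04,0.4,0,0,0],[0.8,0.07,-0.04,0.5,0,0,0],[0.8,0.07,-0.04,0.5,0,0,0]])

```text
t: 12.53
tool_pos: [0.5352, 0.0713, 0.1625]
orientation: [[0.175, -0.985, -0.0], [-0.985, -0.175, -0.0], [0.0, 0.0, -1.0]]
wrist_force: [1.0, 0.2, -1.3]
finger_gap: 0.014
```

Call:
carry_out(targets=[[0.8,0,0,0.1,0,0,0],[0.8,0,0,0.2,0,0,0],[0.8,0,0,0.3,0,0,0],[0.8,0,0,0.4,0,0,0],[0.8,0,0,0.5,0,0,0],[0.8,0,0,0.6,0,0,0],[0.8,0,0,0.6,0,0,0]])

```text
t: 13.12
tool_pos: [0.5352, 0.0712, 0.1563]
orientation: [[0.175, -0.985, -0.0], [-0.985, -0.175, -0.0], [0.0, 0.0, -1.0]]
wrist_force: [1.1, 0.0, -1.1]
finger_gap: 0.0139
```

Call:
carry_out(targets=[[0.8,0,0,0.1,0,0,0],[0.8,0,0,0.15,0,0,0],[0.8,0,0,0.2,0,0,0],[0.8,0,0,0.25,0,0,0],[0.8,0,0,0.3,0,0,0],[0.8,0,0,0.3,0,0,0]])

```text
t: 13.62
tool_pos: [0.5352, 0.0713, 0.1532]
orientation: [[0.175, -0.985, -0.0], [-0.985, -0.175, 0.0], [-0.0, 0.0, -1.0]]
wrist_force: [0.3, -0.0, -1.0]
finger_gap: 0.0135
```

Call:
carry_out(targets=[[0.8,0,0,0.1,0,0,0],[0.8,0,0,0.15,0,0,0],[0.8,0,0,0.2,0,0,0],[0.8,0,0,0.25,0,0,0],[0.8,0,0,0.3,0,0,0],[0.8,0,0,0.3,0,0,0]])

```text
t: 14.12
tool_pos: [0.5352, 0.0712, 0.1501]
orientation: [[0.175, -0.985, -0.0], [-0.985, -0.175, -0.0], [-0.0, 0.0, -1.0]]
wrist_force: [0.8, 0.6, 0.3]
finger_gap: 0.0139
```

Call:
carry_out(targets=[[0.8,0,0,0.1,0,0,0],[0.8,0,0,0.15,0,0,0],[0.8,0,0,0.2,0,0,0],[0.8,0,0,0.2,0,0,0]])

```text
t: 14.45
tool_pos: [0.5352, 0.0712, 0.148]
orientation: [[0.175, -0.985, -0.0], [-0.985, -0.175, -0.0], [-0.0, 0.0, -1.0]]
wrist_force: [1.4, -0.2, -0.4]
finger_gap: 0.0135
```

Call:
carry_out(targets=[[0.8,0,0,0.1,0,0,0],[0.8,0,0,0.15,0,0,0],[0.8,0,0,0.2,0,0,0],[0.8,0,0,0.25,0,0,0],[0.8,0,0,0.3,0,0,0],[0.8,0,0,0.3,0,0,0]])

```text
t: 14.95
tool_pos: [0.5352, 0.0712, 0.1449]
orientation: [[0.175, -0.985, -0.0], [-0.985, -0.175, -0.0], [-0.0, 0.0, -1.0]]
wrist_force: [1.3, 1.0, -0.3]
finger_gap: 0.0138
```

```bash
python3 - <<'E'
from h import *
plan((.5352,.0712,.13))
S=avg("scene",5)
p=robot.observe()['tool_pos'];print(proj("scene",p),proj("scene",p-[0,0,.031]))
cv2.imwrite("pics/m1.png",crop(S,290,165,75,65,8))
E
```

```text
t 14.95 pos [0.5352 0.0712 0.1449] F [ 1.3  1.  -0.3] gap 0.0138
(0.5352, 0.0712, 0.13) -> [ 0.   -0.    1.49] [ 0.  0. -0.]
[[331.08258701 196.17231453]] [[330.78523472 203.29853183]]
```

View pics/m1.png

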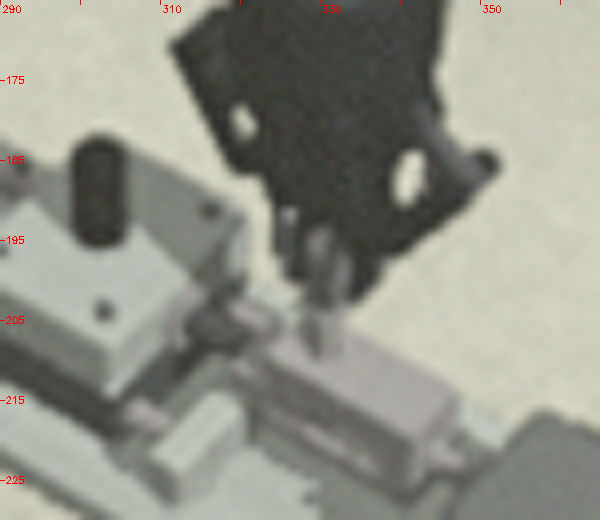

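The pin is in the upper ear with its shank visible at (330,203–208). There is no resistance and the tip is about 10 mm past the bar's top, so it is already in the eye hole. I'll keep lowering gently.

Call:
carry_out(targets=[[0.8,0,0,0.1,0,0,0],[0.8,0,0,0.2,0,0,0],[0.8,0,0,0.3,0,0,0],[0.8,0,0,0.4,0,0,0],[0.8,0,0,0.4,0,0,0]])

```text
t: 15.62
tool_pos: [0.5352, 0.0713, 0.1407]
orientation: [[0.175, -0.985, -0.0], [-0.985, -0.175, -0.0], [-0.0, 0.0, -1.0]]
wrist_force: [1.7, 0.5, -0.4]
finger_gap: 0.0138
```

Call:
carry_out(targets=[[0.8,0,0,0.1,0,0,0],[0.8,0,0,0.2,0,0,0],[0.8,0,0,0.3,0,0,0],[0.8,0,0,0.4,0,0,0],[0.8,0,0,0.5,0,0,0],[0.8,0,0,0.5,0,0,0]])

```text
t: 16.12
tool_pos: [0.5352, 0.0712, 0.1355]
orientation: [[0.175, -0.985, -0.0], [-0.985, -0.175, 0.0], [-0.0, 0.0, -1.0]]
wrist_force: [2.2, -0.1, -1.0]
finger_gap: 0.0138
```

Call:
carry_out(targets=[[0.8,0,0,0.1,0,0,0],[0.8,0,0,0.2,0,0,0],[0.8,0,0,0.3,0,0,0],[0.8,0,0,0.4,0,0,0],[0.8,0,0,0.5,0,0,0],[0.8,0,0,0.6,0,0,0],[0.8,0,0,0.7,0,0,0],[0.8,0,0,0.8,0,0,0],[0.8,0,0,0.8,0,0,0]])

```text
t: 16.87
tool_pos: [0.5352, 0.0713, 0.1274]
orientation: [[0.175, -0.985, 0.0], [-0.985, -0.175, 0.0], [-0.0, -0.0, -1.0]]
wrist_force: [2.1, 0.1, 0.5]
finger_gap: 0.0141
```

Call:
carry_out(targets=[[0.8,0,0,0.1,0,0,0],[0.8,0,0,0.2,0,0,0],[0.8,0,0,0.3,0,0,0],[0.8,0,0,0.4,0,0,0],[0.8,0,0,0.45,0,0,0],[0.8,0,0,0.45,0,0,0]])

```text
t: 17.37
tool_pos: [0.5352, 0.0713, 0.1228]
orientation: [[0.175, -0.985, 0.0], [-0.985, -0.175, 0.0], [-0.0, -0.0, -1.0]]
wrist_force: [2.6, 0.1, 0.1]
finger_gap: 0.0137
```

Call:
carry_out(targets=[[0.8,0,0,0.05,0,0,0],[0.8,0,0,0.1,0,0,0],[0.8,0,0,0.15,0,0,0],[0.8,0,0,0.2,0,0,0],[0.8,0,0,0.2,0,0,0]])

```text
t: 17.78
tool_pos: [0.5354, 0.0713, 0.1219]
orientation: [[0.175, -0.985, 0.0], [-0.985, -0.175, 0.0], [-0.0, -0.0, -1.0]]
wrist_force: [-0.9, 1.1, 9.3]
finger_gap: 0.0137
```

The collar meets the ear at 9 N, at TCP height 0.122, exactly as expected for a seated collar. Ease off, open, then rise.

Call:
carry_out(targets=[[0.8,0,0,-0.05,0,0,0],[4,0,0,-0.05,0,0,0],[4,0,0,-0.05,0,0,0],[4,0,0,-0.05,0,0,0],[4,0,0,-0.05,0,0,0],[4,0,0,-2,0,0,0],[4,0,0,-5,0,0,0],[4,0,0,-9,0,0,0],[4,0,0,-12,0,0,0],[4,0,0,-12,0,0,0]])

```text
t: 18.62
tool_pos: [0.539, 0.071, 0.2496]
orientation: [[0.175, -0.984, 0.013], [-0.984, -0.175, -0.001], [0.003, -0.012, -1.0]]
wrist_force: [0.7, -0.3, 1.7]
finger_gap: 0.0399
```

```bash
python3 - <<'E'
from h import *
plan((.42,-.25,.25))
E
```

```text
t 18.62 pos [0.539  0.071  0.2496] F [ 0.7 -0.3  1.7] gap 0.0399
(0.42, -0.25, 0.25) -> [29.52 17.34 -0.16] [-0.012 -0.003  0.   ]
```

Move the arm aside so both cameras can see.

Call:
carry_out(targets=[[4,29.5,17.3,-2,-0.012,0,0],[4,29.5,17.3,-2,-0.012,0,0],[4,29.5,17.3,-2,-0.012,0,0],[4,29.5,17.3,-2,-0.012,0,0],[4,29.5,17.3,-2,-0.012,0,0],[4,29.5,17.3,-2,-0.012,0,0],[4,29.5,17.3,-2,-0.012,0,0],[4,29.5,17.3,-2,-0.012,0,0],[4,29.5,17.3,-2,-0.012,0,0],[4,29.5,17.3,-2,-0.012,0,0],[4,29.5,17.3,-2,-0.012,0,0],[4,29.5,17.3,-2,-0.012,0,0]])

```text
t: 19.62
tool_pos: [0.4204, -0.2484, 0.2679]
orientation: [[0.177, -0.984, 0.0], [-0.984, -0.177, -0.002], [0.002, -0.0, -1.0]]
wrist_force: [0.2, -0.1, 0.8]
finger_gap: 0.0398
```

```bash
python3 - <<'E'
from h import *
S=avg("scene",4);T=avg("top",4)
print("head top/collar px expected seated", proj("scene",[[.5352,.0715,.125],[.5352,.0715,.091]]),proj("top",[[.5352,.0715,.125],[.5352,.0715,.091]]))
a=crop(S,285,165,75,65,8); b=np.vstack([crop(T,280,190,45,40,4),crop(T,430,190,45,65,4)])
b=b[:520];b=np.pad(b,((0,520-b.shape[0]),(0,0),(0,0)))
cv2.imwrite("pics/n1.png",np.hstack([a,b]))
E
```

```text
head top/collar px expected seated [[330.94008199 200.83679167]
 [330.61980017 208.48671884]] [[299.02096581 210.96800159]
 [299.056003   212.63985286]]
```

View pics/n1.png

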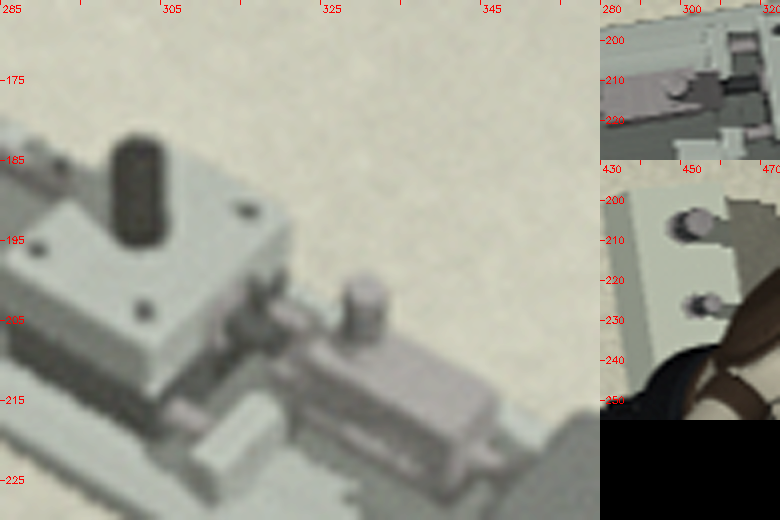

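The seated pin's head top is at (330.6,200.6), against (330.9,200.8) expected. It stands upright with no gap at the ear, and the two spare pins are in place. Handing in.

```bash
python3 -c "
from bench import robot
print(robot.hand_in())"
```

```text
the job is handed in; nothing more can be done
None
```

The tailstock is coupled to the gauge. Its eye is between the clevis ears, and the fitting pin goes down through the upper ear, the eye and the lower ear. Its collar rests on the upper ear. I handed in at about 20 s of the 72 s, with the arm clear of everything.

**Last checks**
- **Seating:** contact came only at the height expected for a seated collar. The end-of-move wrist readings stayed under about 3 N while lowering and reached 9.3 N at seating.
- **Final picture:** the pin head's top is within 0.4 pixel of where a seated pin should be. The pin stands upright on the ear, and both spare pins are still in the rack.
- **Not re-checked:** I did not measure the jar and bottle again at the end, but the arm never went near them.

**What disagreed or went wrong**
- **Mis-written move:** just after I first slid the tailstock up, one call had the wrong shift and nudged the tailstock forward. The scene camera put its total travel at 36.7 mm. The wrist reading at the end of that call was about 15 N.
- **Eye alignment:** I had estimated that 40.6 mm of travel was needed. The pin went through without a second adjustment, so that estimate was a few millimetres high.
- **Camera offset:** the held pin showed about 3 mm off its predicted place in the scene camera. I therefore aimed by comparing the pin with the hole in the picture and by feel.

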